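Lock the tilted cake turntable with its pin

TASK

Lock the tilted cake turntable so that its deck cannot turn: take the locking pin out of its wooden block, put it in the hole of the deck, and turn the deck until that hole comes over the hidden hole in the plate underneath, near the deck's highest point, which has to be felt for with the pin. Then push the pin straight through both until its collar lies flat on the deck, and let go. Leave the honey jar, spice jar, mug and salt shaker standing where they are.

Things in the scene. Friction and masses are not known exactly. Their poses are not given: they have to be found in the camera images.
- deck (a joint): turn of the deck about its axis, rad: 0 when its hole is at the deck's highest (uphill) point, growing anticlockwise seen from above. Starts between 0.55 and 1.25, turns to 1.7 either way, stiffly (about 1.6 N at the hole), and stays where it is left. Its hole lies over the plate's hidden hole at one reading between -0.25 and 0.25, different each time
- deck_center (a point): centre of the top face of the turntable's deck, a round wooden board 220 mm in diameter and 14 mm thick, sloping 32 degrees from level, turned towards the robot's side; this centre is 145 mm above the worktop. z: the deck's axis, out of its top face; x: along the face from the centre to the deck's hole (turns with the deck)
- deck_hole (a point): centre of the mouth of the deck's only hole, in the top face, 75 mm from the deck's axis, 18 mm in diameter, straight through the 14 mm board. Same axes as deck_center: z out of the deck
- stand: the turntable's fixed foot, 180 x 130 mm; origin at its underside centre, 145 mm straight below deck_center; x points horizontally to the uphill side, z up. It carries a fixed round steel plate (200 mm diameter, 12 mm thick) parallel to the deck, 6 mm below the deck's underside, with one 18 mm through hole 75 mm from the axis, hidden by the deck; below that hole there is open space
- pin_head (a point): centre of the pin's flat wooden grip: 36 mm (x) by 18 mm (y, pinch it this way) by 46 mm tall (z, along the pin from tip to grip). Below it: steel collar, 32 mm diameter, 5 mm thick, underside 28 mm below this point; then a shank of 14 mm diameter, 56 mm long, its last 10 mm tapering to 6 mm. Starts upright in its block, collar on the block. About 0.15 kg
- pin_collar (a point): centre of the underside of the pin's collar, the face that must lie on the deck: 28 mm below pin_head along the pin, 56 mm from the tip; same axes as pin_head. With the tip on solid plate the collar is still 36 mm above the deck; it reaches the deck only when the pin goes through both holes
- pin_block: wooden block 80 x 80 mm and 64 mm tall, fixed to the worktop, with an 18 mm upright through hole in which the pin stands at first; origin at the centre of its underside
- honey_jar_mid (a point): honey jar with a dark lid, 65 mm in diameter, 86 mm tall; point on its axis 45 mm above its base, z up the jar; bystander
- spice_jar_mid (a point): slim spice jar with a red cap, 45 mm in diameter, 106 mm tall; point on its axis 45 mm above its base, z up the jar; bystander
- mug_mid (a point): blue-grey mug, 82 mm wide (118 mm with its handle), 94 mm tall; point 45 mm above its base, z up the mug; bystander
- salt_shaker_mid (a point): clear salt shaker with a metal top, 44 mm in diameter, 90 mm tall; point on its axis 45 mm above its base, z up; bystander
Things that resemble listed ones, but are neither listed nor needed, are in the scene too. What is shaped like the part that bears pin_head but blue is not meant.

How it is judged:
By the outcome, as a careful person would: the job done as asked, in the order asked, and still so for the second after the job is handed in, with the robot touching nothing.
It also fails if it takes over 54 s, if anything falls off the work surface, if the arm or the gripper's body presses on something with over 40 N, if the wrist force passes 120 N, or if a joint passes its speed limit or range.

ROBOT

A 6-joint arm with a two-finger parallel gripper is mounted at the origin on a cart in front of the work surface, level with it; the furniture and walls round the work are solid. World frame = base frame: x ahead of the robot, y to its left, z up, the work surface at z = 0. Lengths are in m, angles in rad, forces in N, time in s.
With the tool pointing down it reaches from about 0.3 to 0.85 m from the base axis. Payload 4.2 kg.
Tool frame: the origin (TCP) lies between the finger pads; the fingertips stand 14 mm ahead of it and the grasp point (between the pads) lies 5 mm behind it; z points along the fingers, y is the line along which they close (so a half turn about z gives the same grasp; the last joint's range is limited). The gripper opens to 91 mm and grips with 3 to 60 N. Pads are 32 mm wide; open, the fingers measure 118 mm over their backs; the gripper's body (76 mm by 178 mm) begins 60 mm behind the grasp point.
Start: joints at [-1.233, 0.32, 1.565, -0, 1.257, -0.02], TCP at [0.201, -0.539, 0.228] pointing down, gripper open.
Joint ranges: [-3.11, 3.11], [-0.84, 2.01], [0.21, 2.61], [-1.34, 4.49], [0.05, 2.63], [-2.56, 2.56]. Speed limits (rad/s): [2.57, 2.57, 3.14, 3.14, 3.14, 3.14].

INTERFACE

Orientations are given as [roll, pitch, yaw] about the fixed x, y, z axes, in that order (R = Rz(yaw) Ry(pitch) Rx(roll)).
In Python, from station import env gives the robot as it stands. The module is installed in compiled form; this text tells all that it offers.
- The arm moves only by the tool drive_tool, never from a script. Its argument "steps" is a list of rows, each a list of 3 entries, a list of its own where there are three numbers: the shift along the world's x, y, z in units of 2.5 cm (1.0 is 2.5 cm), then the turn, a rotation vector about the world's x, y, z in units of 5 degrees (1.0 is 5 degrees), then the gripper's target within -1 to 1 (fully open at 1, half-way at 0, shut at -1). In form: [[[x, y, z], [ax, ay, az], claw], ...]. A call has 1 to 10 rows; each row shifts and turns the commanded pose from where the row before left it; what a row does not reach is not made up. A row lasts 1/10 s, in which the tool goes at most 50 mm and 8.59 degrees, less where a joint would pass 70% of its speed; a pose out of reach is approached as far as the arm can. A call with a number of a shift or a turn outside -1 to 1 is refused whole. A call with a gripper value outside its range is refused whole. The fingers move at their own pace and stop on an object; the grip force is fixed at half the most. Time passes only in rows, so rows that do not move let the fingers close. It gives the time, the measured TCP pose, the force, the opening and the grip force at its end, in the units of the state.
- env.get_obs(): the state, without advancing time (a new reading comes with each control period).
- env.camera(name): name is "scene" or "top" or "wrist"; returns a dict with "pixels" (384x512x3 uint8, red, green, blue), "mtx" (3x3 intrinsics, pixels), "rvec" (rotation vector, rad) and "tvec" (3), from world to camera coordinates, as OpenCV has them. Camera axes: x right, y down, z forward; pixel columns grow to the right and rows downward; lengths in m; the calibration is good to about 2 mm. A picture is of the moment at which its call begins. There is no depth.
- env.close_job(): hands the job in; it is judged then, once.
The state is a dict: "time_s": time; "joints": joint angles; "qd": joint speeds; "effort": joint torques, N m; "position": TCP position; "tool_rot": TCP orientation; "ft_force": force on the tool from outside, world axes, zero at the start; "moment": the same for the moment, N m; "opening": finger opening in m; "grasp_force": force on a finger pad.
Only numpy, scipy, OpenCV 4.12 (cv2) and the standard library are available. Lean on these libraries where they do the work, as an engineer would, in place of code of your own. Each camera call takes 0.05 s, during which the arm holds its last target. There are 200 camera calls.

## Working session

There is one attempt and no reset: what is moved stays moved. The work goes in short steps, Python scripts to look and compute and a tool call to move; the robot and the scene stay as the last step left them, time stands still between calls to the robot, and variables do not carry over. Pictures are saved under pics/ and viewed, at most 10 in all, crops included, and the job is handed in when it is done.

Besides the shell and the picture viewer there is one more tool, called after "Request:" by a JSON object that holds its "op" and its "data", one argument or row to a line. drive_tool: Moves the arm, as the interface text tells. Shifts and turns lie within -1 to 1; 1 stands for 2.5 cm of shift or 5 degrees of turn. Its arguments: {"type":"object","properties":{"steps":{"type":"array","items":{"type":"array"}}},"required":["steps"]}

```bash
mkdir -p pics; cat > h.py <<'E'
import numpy as np, cv2
from station import env
def cam(n):
    c=env.camera(n); c['R']=cv2.Rodrigues(np.array(c['rvec'],float))[0]; c['t']=np.array(c['tvec'],float).ravel(); c['K']=np.array(c['mtx'],float); return c
def ray(c,u,v):
    d=c['R'].T@np.linalg.inv(c['K'])@np.array([u,v,1.]); return -c['R'].T@c['t'], d/np.linalg.norm(d)
def onplane(c,u,v,p0,n):
    o,d=ray(c,u,v); n=np.array(n,float); return o+d*((np.array(p0)-o)@n)/(d@n)
def onz(c,u,v,z): return onplane(c,u,v,[0,0,z],[0,0,1])
def proj(c,P): 
    return cv2.projectPoints(np.array(P,float).reshape(-1,3),np.array(c['rvec'],float),c['t'],c['K'],None)[0].reshape(-1,2)
def tri(c1,p1,c2,p2):
    o1,d1=ray(c1,*p1);o2,d2=ray(c2,*p2)
    s=np.linalg.lstsq(np.c_[d1,-d2],o2-o1,rcond=None)[0]
    a=o1+s[0]*d1;b=o2+s[1]*d2
    return (a+b)/2,np.linalg.norm(a-b)
def save(c,f): cv2.imwrite('pics/'+f,c['pixels'][:,:,::-1])
E
python3 - <<'E'
from h import *
import pickle
ims=[]
d={}
for n in("scene","top","wrist"):
    c=cam(n);d[n]=c;save(c,n+'0.png')
    print(n,-c['R'].T@c['t'],c['R'][2])
pickle.dump(d,open('c0.pkl','wb'))
a=d['scene']['pixels'];b=d['top']['pixels']
cv2.imwrite('pics/a.png',cv2.resize(a[:,:,::-1],(800,600)));
cv2.imwrite('pics/b.png',cv2.resize(b[:,:,::-1],(800,600)));
print(env.get_obs())
E
```

```text
scene [0.12672207 0.44774291 0.85881018] [ 0.39838776 -0.49950545 -0.76927336]
top [ 0.37545032 -0.02966194  0.95177444] [ 0.15121057 -0.01896854 -0.98831956]
wrist [ 0.27980614 -0.50974067  0.38482613] [-0.27212838 -0.10036149 -0.95701291]
{'time_s': 0.15, 'joints': array([-1.23297861e+00,  3.20156270e-01,  1.56538897e+00, -1.96292241e-05,
        1.25738524e+00, -1.99619014e-02]), 'qd': array([ 0.00022077, -0.00277014, -0.00432172, -0.0017469 ,  0.00054234,
        0.00147715]), 'effort': array([-6.02203454e-05, -4.12773371e+01, -2.32155186e+01,  7.26963789e-02,
        4.33045859e-02, -8.45349382e-05]), 'position': array([ 0.20126059, -0.53824927,  0.22731077]), 'tool_rot': array([-3.14025472e+00, -8.04255966e-06,  3.57785675e-01]), 'ft_force': array([ 0.92894265, -0.36206159, -0.35234133]), 'moment': array([-0.00017423,  0.00188375,  0.04337195]), 'grasp_force': 0.0, 'opening': 0.09127117017008321}
```

View pics/a.png

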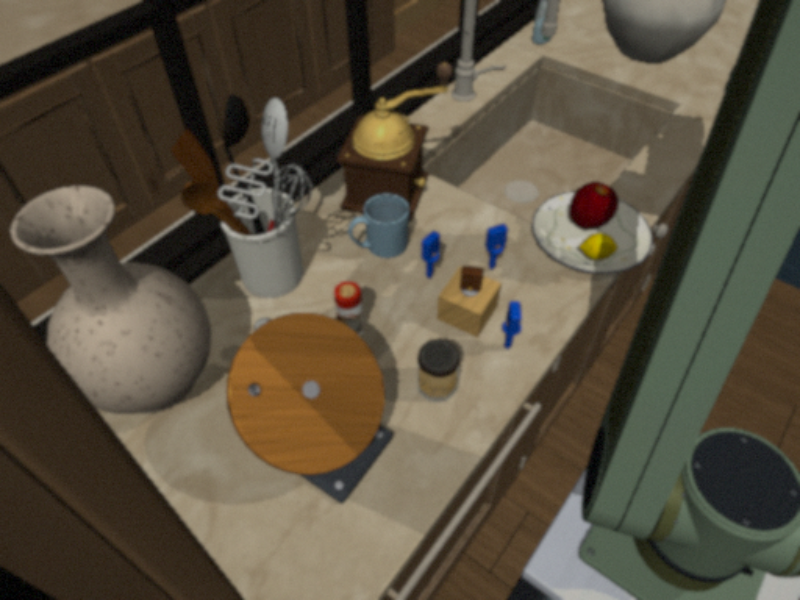

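View pics/b.png

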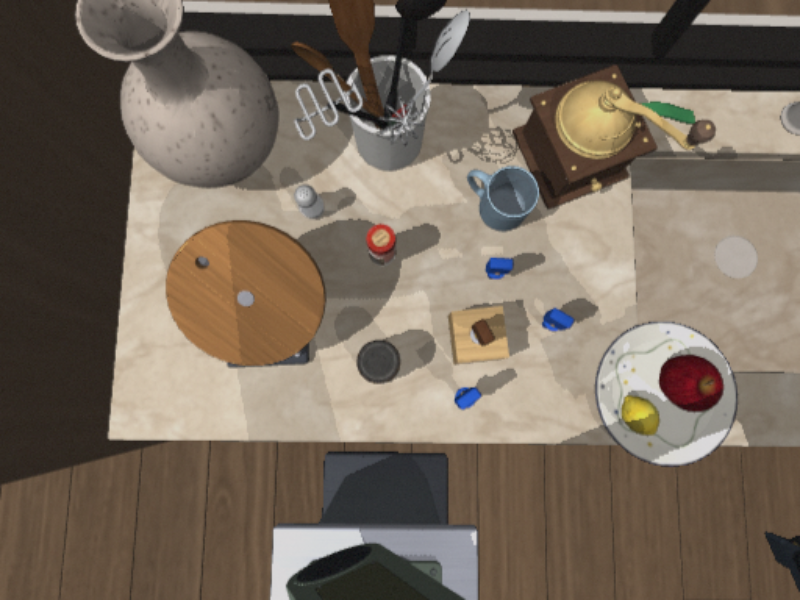

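```bash
cat > m.py <<'E'
from h import *
import pickle
from scipy.optimize import least_squares
d=pickle.load(open('c0.pkl','rb'))
def comp(mask,near):
    n,l,s,ce=cv2.connectedComponentsWithStats(mask.astype(np.uint8))
    k=[i for i in range(1,n) if s[i,4]>4]
    i=min(k,key=lambda i:np.hypot(*(ce[i]-near))); return l==i,s[i],ce[i]
T,S=d['top'],d['scene']
def hsv(c): return cv2.cvtColor(c['pixels'],cv2.COLOR_RGB2HSV).astype(int)
f=.64
pts={}
rim={}
for n,c,dc,hb,ho in(('top',T,(245,270),(245,298),(202,262)),('scene',S,(310,430),(311,389),(254,390))):
    H=hsv(c)
    wood=(H[...,1]>130)&(H[...,0]>5)&(H[...,0]<25)&(H[...,2]>90)
    m,s,ce=comp(wood,np.array(dc)*f)
    cs,_=cv2.findContours(m.astype(np.uint8),cv2.RETR_CCOMP,cv2.CHAIN_APPROX_NONE)
    cs=sorted(cs,key=cv2.contourArea)
    big=cv2.convexHull(cs[-1]).reshape(-1,2); rim[n]=cs[-1].reshape(-1,2)
    print(n,s,cv2.fitEllipse(cs[-1]))
    g=~wood
    _,s1,hub=comp(g&(cv2.fillPoly(np.zeros(g.shape,np.uint8),[big],1)>0),np.array(hb)*f)
    _,s2,hol=comp(g&(cv2.fillPoly(np.zeros(g.shape,np.uint8),[big],1)>0),np.array(ho)*f)
    print(' hub',hub,s1[4],'hole',hol,s2[4]); pts[n]=(hub,hol)
hub,e1=tri(T,pts['top'][0],S,pts['scene'][0]);hole,e2=tri(T,pts['top'][1],S,pts['scene'][1])
print('hub',hub,e1,'hole',hole,e2,np.linalg.norm(hole-hub))
def nrm(ph): # ph: uphill azimuth
    return np.array([-np.sin(.5585)*np.cos(ph),-np.sin(.5585)*np.sin(ph),np.cos(.5585)])
for use in(('top',),('scene',),('top','scene')):
    def r(p):
        C=np.array([p[0],p[1],.145]);o=[]
        for n in use:
            for q in rim[n][::3]:
                o.append(np.linalg.norm(onplane(d[n],*q,C,nrm(p[2]))-C)-.11)
        return np.array(o)
    z=least_squares(r,[hub[0],hub[1],0.],loss='soft_l1',f_scale=.001)
    print(use,z.x,np.abs(r(z.x)).mean())
C=np.array([z.x[0],z.x[1],.145]);ph=z.x[2];n=nrm(ph)
for k in d:
    if k in pts: 
        p=onplane(d[k],*pts[k][1],C,n); h=onplane(d[k],*pts[k][0],C,n)
        xu=np.cross([-np.sin(ph)*-1*-1,np.cos(ph),0],n); yu=np.cross(n,xu)
        v=p-C; print(k,'hole',p,np.linalg.norm(v),'hub',h,'deck ang',np.arctan2(v@yu,v@xu),'xu',xu)
# pin head
H=hsv(T)
for n,c,g in(('top',T,(484,331)),('scene',S,(472,278))):
    H=hsv(c); m,s,ce=comp((H[...,2]<125)&(H[...,1]>90)&(H[...,0]<20),np.array(g)*f)
    q=cv2.minAreaRect(np.argwhere(m)[:,::-1].astype(np.float32));print(n,s,ce,q)
    pts[n+'p']=ce
print(tri(T,pts['topp'],S,pts['scenep']))
x,y=int(484*f),int(331*f)
a=cv2.resize(T['pixels'][y-30:y+30,x-40:x+40,::-1],(800,600),interpolation=cv2.INTER_CUBIC)
x,y=int(472*f),int(285*f)
b=cv2.resize(S['pixels'][y-30:y+30,x-40:x+40,::-1],(800,600),interpolation=cv2.INTER_CUBIC)
cv2.imwrite('pics/pin.png',cv2.resize(np.hstack([a,b]),(800,300)))
E
python3 m.py
```

```text
top [ 107  141  101   93 7059] ((156.58689880371094, 187.14053344726562), (88.90586853027344, 101.6066665649414), 112.46543884277344)
 hub [156.5840708  190.38053097] 113 hole [129.05454545 167.18181818] 55
scene [ 146  201  100  103 7926] ((195.27752685546875, 251.6031036376953), (98.92669677734375, 102.5428466796875), 155.94004821777344)
 hub [198.69230769 248.93846154] 130 hole [162.27777778 249.31481481] 54
hub [0.48756872 0.18507209 0.14893559] 0.0001877837467528089 hole [0.53304268 0.23960333 0.17319783] 0.0002824738457939268 0.07503461957936189
('top',) [ 0.48994096  0.18609974 -0.06906819] 0.0015103616118668747
('scene',) [0.49048322 0.18445254 0.15999638] 0.0013750991726105227
('top', 'scene') [0.49046077 0.18474945 0.09614776] 0.0021394954058629005
scene hole [0.53245191 0.24003291 0.17443374] 0.07540465710708925 hub [0.48988177 0.18349189 0.14456444] deck ang 0.7427428055002938 xu [0.8441341  0.08141263 0.52991472]
top hole [0.5326552  0.23906746 0.17450227] 0.07484116826603066 hub [0.48821674 0.18641915 0.14370443] deck ang 0.7319234472382249 xu [0.8441341  0.08141263 0.52991472]
top [302 201  21  20 234] [311.63247863 209.92735043] ((313.6000061035156, 209.7000274658203), (15.205260276794434, 21.0190372467041), 63.43495178222656)
scene [294 170  16  17 212] [301.12735849 177.65566038] ((301.29730224609375, 177.71620178222656), (14.960308074951172, 14.79590892791748), 9.462322235107422)
(array([ 0.45613072, -0.16322296,  0.0823587 ]), np.float64(0.00040020364110583743))
```

```bash
sleep 1; ls pics
```

```text
a.png
b.png
pin.png
scene0.png
top0.png
wrist0.png
```

View pics/pin.png

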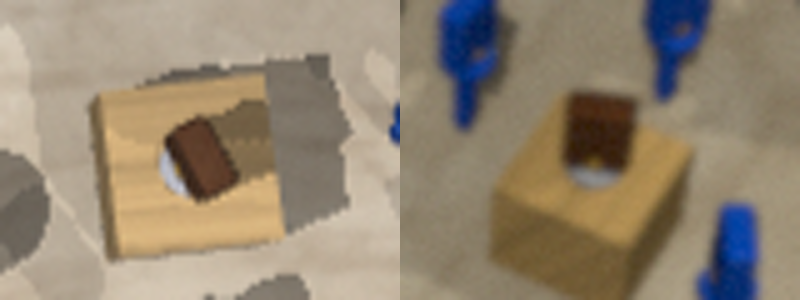

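The pin with the brown grip stands in the wooden block at top (484,331) and scene (472,280). The three blue look-alikes at top (499,268), (557,320) and (467,398) are not meant: they are blue and not in the block. The crop confirms brown grip over a steel collar, long side running at about 28° azimuth. I'm moving above it and will measure it with the wrist camera.

Request:
{"op": "drive_tool", "data": {
  "steps": [
    [[0.63,0.94,0],[0,0,0.1],1],
    [[0.63,0.94,0],[0,0,0.1],1],
    [[0.63,0.94,0],[0,0,0.1],1],
    [[0.63,0.94,0],[0,0,0.1],1],
    [[0.63,0.94,0],[0,0,0.1],1],
    [[0.63,0.94,0],[0,0,0.1],1],
    [[0.63,0.94,0],[0,0,0.1],1],
    [[0.63,0.94,0],[0,0,0.1],1]
  ]
}}

```text
time_s: 0.95
position: [0.3278, -0.3494, 0.2278]
tool_rot: [-3.141, 0.0, 0.428]
ft_force: [0.2, -0.4, 1.0]
opening: 0.0911
grasp_force: 0.0
```

Request:
{"op": "drive_tool", "data": {
  "steps": [
    [[0.63,0.94,0],[0,0,0.1],1],
    [[0.63,0.94,0],[0,0,0.1],1],
    [[0.63,0.94,0],[0,0,0.1],1],
    [[0.63,0.94,0],[0,0,0.1],1],
    [[0.63,0.94,0],[0,0,0.1],1],
    [[0.63,0.94,0],[0,0,0.1],1],
    [[0.63,0.94,0],[0,0,0.1],1],
    [[0.63,0.94,0],[0,0,0.1],1],
    [[0,0,0],[0,0,0],1],
    [[0,0,0],[0,0,0],1]
  ]
}}

```text
time_s: 1.95
position: [0.4532, -0.1624, 0.2277]
tool_rot: [-3.141, 0.001, 0.499]
ft_force: [-0.1, 0.0, -0.1]
opening: 0.0909
grasp_force: 0.0
```

```bash
python3 - <<'E'
from h import *
c=cam('wrist')
print(env.get_obs()['position'],env.get_obs()['tool_rot'],env.get_obs()['ft_force'])
import pickle;pickle.dump(c,open('w1.pkl','wb'))
cv2.imwrite('pics/w1.png',cv2.resize(c['pixels'][:,:,::-1],(800,600),interpolation=cv2.INTER_CUBIC))
print(proj(c,[.456,-.163,.115])*800/512)
d=pickle.load(open('c0.pkl','rb'))
T,S=d['top'],d['scene']
A=cv2.resize(T['pixels'][200:245,130:210,::-1],(800,450),interpolation=cv2.INTER_CUBIC)
cv2.imwrite('pics/foot.png',A)
E
```

```text
[ 0.45293848 -0.16286417  0.22775773] [-3.14153641e+00  9.18061745e-04  4.97709900e-01] [-0.39683466  0.27583474  0.3377872 ]
[[406.16109933 300.65318555]]
```

View pics/w1.png

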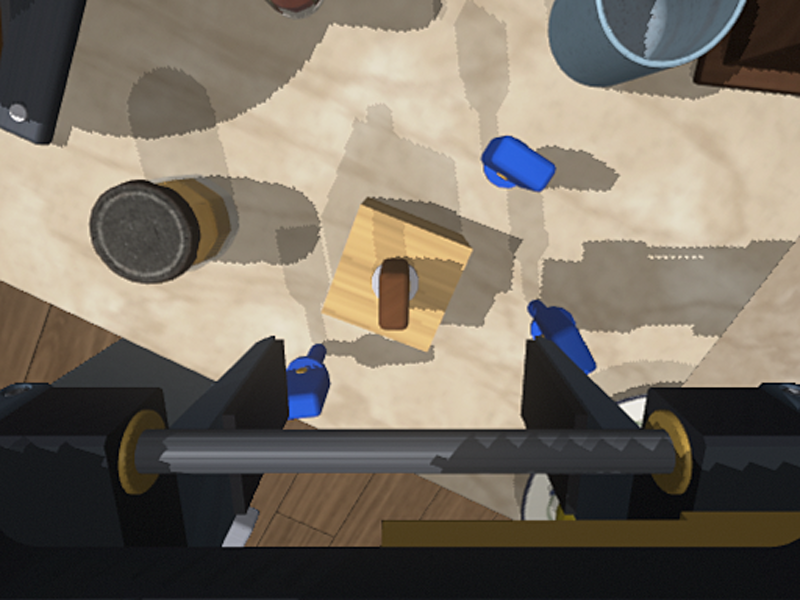

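View pics/foot.png

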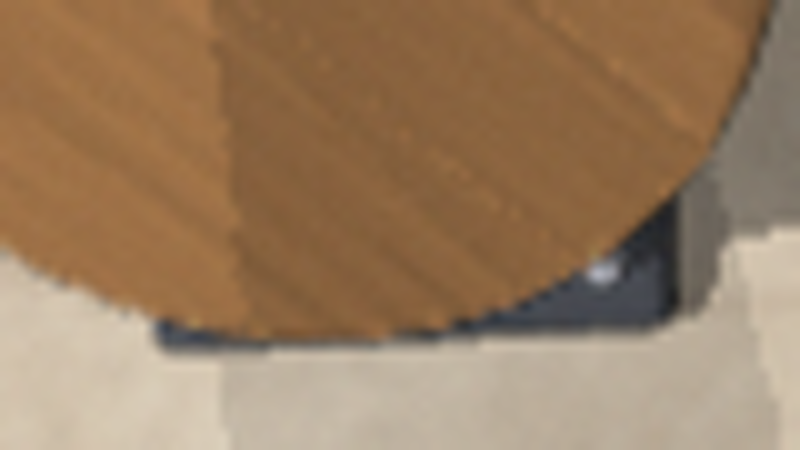

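The wrist picture shows the grip at (395,300), its long side almost upright in the image, so the fingers are nearly aligned with it. The foot crop shows the front edge running from (160,348) to (650,328).

```bash
python3 - <<'E'
from h import *
import pickle
c=pickle.load(open('w1.pkl','rb'));d=pickle.load(open('c0.pkl','rb'))
H=cv2.cvtColor(c['pixels'],cv2.COLOR_RGB2HSV).astype(int)
reg=np.zeros(H.shape[:2],bool);reg[160:216,236:270]=1
for lo,hi in((0,130),(75,130),(0,75)):
    m=reg&(H[...,1]>110)&(H[...,0]<14)&(H[...,2]<hi)&(H[...,2]>=lo)
    q=np.argwhere(m)[:,::-1].astype(np.float32)
    if len(q)<5: continue
    r=cv2.minAreaRect(q);print(lo,hi,len(q),r)
    if len(q)>50:
        w=np.array([onz(c,*p,.115) for p in cv2.boxPoints(r)]);e=np.diff(w,axis=0)
        print(' centre',w.mean(0),'edges',np.linalg.norm(e,axis=1),'az',np.degrees(np.arctan2(e[:,1],e[:,0])))
# block top corners (800-scale) at z=.064
b=[(365,200),(471,248),(432,349),(322,308)]
w=np.array([onz(c,u*.64,v*.64,.064) for u,v in b[:2]+[(432-0,340),(325,306)]]);print('block',w,w.mean(0))
T=d['top']
for z in(0,.012):
    a=onz(T,146.2,234.9,z);b=onz(T,195,232.9,z);print('foot',a,b,np.degrees(np.arctan2(*(b-a)[:2])))
    a=onz(T,197.8,220,z);b=onz(T,198,230,z);print(' side',np.degrees(np.arctan2((a-b)[1],(a-b)[0])),a,b)
E
```

```text
0 130 690 ((252.0, 188.0), (18.0, 44.0), 0.0)
 centre [ 0.45582812 -0.15487823  0.115     ] edges [0.04152681 0.01598341 0.04152163] az [  27.76364547  -61.38324144 -151.2676615 ]
75 130 620 ((251.5, 192.0), (36.0, 17.0), 90.0)
 centre [ 0.45240009 -0.15620302  0.115     ] edges [0.01521183 0.03423412 0.01575851] az [ -61.38284398 -151.32148038  118.61902311]
0 75 70 ((253.8780517578125, 187.40245056152344), (44.06218719482422, 16.454299926757812), 83.6598129272461)
 centre [ 0.45716334 -0.15614042  0.115     ] edges [0.0146185  0.04145283 0.01525804] az [ -54.93777838 -145.10526389  125.34689047]
block [[ 0.4898675  -0.11408544  0.064     ]
 [ 0.49579707 -0.191003    0.064     ]
 [ 0.42577068 -0.20065227  0.064     ]
 [ 0.4121558  -0.12283968  0.064     ]] [ 0.45589776 -0.1571451   0.064     ]
foot [0.39409968 0.24454757 0.        ] [0.40087018 0.12170753 0.        ] 176.84525854298155
 side 3.422553286537956 [0.43366253 0.1159227  0.        ] [0.40829775 0.11440574 0.        ]
foot [0.39386455 0.24109033 0.012     ] [0.40054968 0.11979906 0.012     ] 176.84525854298155
 side 3.4225532865378896 [0.43292859 0.11408717 0.012     ] [0.40788361 0.11258933 0.012     ]
```

Request:
{"op": "drive_tool", "data": {
  "steps": [
    [[0.06,0.28,-0.7],[0,0,0],0.3],
    [[0,0,-0.8],[0,0,0],0.3],
    [[0,0,-0.8],[0,0,0],0.2],
    [[0,0,-0.8],[0,0,0],0.2],
    [[0,0,-0.8],[0,0,0],0.2],
    [[0,0,-0.8],[0,0,0],0.2],
    [[0,0,-0.8],[0,0,0],0.2],
    [[0,0,0],[0,0,0],0.2],
    [[0,0,0],[0,0,0],0.2]
  ]
}}

```text
time_s: 2.9
position: [0.4546, -0.1564, 0.0907]
tool_rot: [-3.142, 0.0, 0.496]
ft_force: [0.4, -0.7, -0.6]
opening: 0.0545
grasp_force: 0.0
```

```bash
python3 - <<'E'
from h import *
c=cam('wrist')
o=env.get_obs();print(o['position'],o['tool_rot'],o['ft_force'],o['opening'])
cv2.imwrite('pics/w2.png',c['pixels'][:,:,::-1])
E
```

```text
[ 0.45520861 -0.15641485  0.09129768] [ 3.14039547e+00 -8.48370321e-04  4.96325886e-01] [ 0.07785249 -0.37594436  0.15562183] 0.054604169799624735
```

View pics/w2.png

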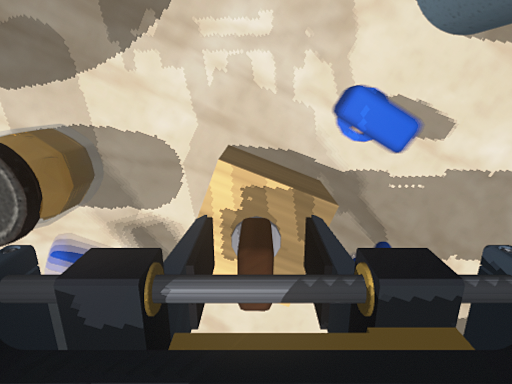

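The grip (238–273 px wide, around x = 256) lies centred between the fingers, so I'm closing on it and lifting.

Request:
{"op": "drive_tool", "data": {
  "steps": [
    [[0,0,0],[0,0,0],-1],
    [[0,0,0],[0,0,0],-1],
    [[0,0,0],[0,0,0],-1],
    [[0,0,0],[0,0,0],-1],
    [[0,0,0],[0,0,0],-1],
    [[0,0,0],[0,0,0],-1],
    [[0,0,0],[0,0,0],-1],
    [[0,0,0],[0,0,0],-1]
  ]
}}

```text
time_s: 3.75
position: [0.4548, -0.1554, 0.0906]
tool_rot: [-3.141, 0.0, 0.497]
ft_force: [-2.2, 1.6, 2.9]
opening: 0.0177
grasp_force: 30.0
```

Request:
{"op": "drive_tool", "data": {
  "steps": [
    [[0,0,0.3],[0,0,0],-1],
    [[0,0,0.5],[0,0,0],-1],
    [[0,0,0.7],[0,0,0],-1],
    [[0,0,0.9],[0,0,0],-1],
    [[0,0,1],[0,0,0],-1],
    [[0,0,1],[0,0,0],-1],
    [[0,0,1],[0,0,0],-1],
    [[0,0,1],[0,0,0],-1],
    [[0,0,1],[0,0,0],-1],
    [[0,0,1],[0,0,0],-1]
  ]
}}

```text
time_s: 4.75
position: [0.4546, -0.1557, 0.3016]
tool_rot: [3.141, 0.0, 0.497]
ft_force: [1.3, -0.9, -0.5]
opening: 0.0175
grasp_force: 30.0
```

Request:
{"op": "drive_tool", "data": {
  "steps": [
    [[0.05,0.9,0],[0.036,-0.639,0],-1],
    [[0.05,0.9,0],[0.036,-0.639,0],-1],
    [[0.05,0.9,0],[0.036,-0.639,0],-1],
    [[0.05,0.9,0],[0.036,-0.639,0],-1],
    [[0.05,0.9,0],[0.036,-0.639,0],-1],
    [[0.05,0.9,0],[0.036,-0.639,0],-1],
    [[0.05,0.9,0],[0.036,-0.639,0],-1],
    [[0.05,0.9,0],[0.036,-0.639,0],-1],
    [[0.05,0.9,0],[0.036,-0.639,0],-1],
    [[0.05,0.9,0],[0.036,-0.639,0],-1]
  ]
}}

```text
time_s: 5.75
position: [0.4668, 0.07, 0.3005]
tool_rot: [2.88, -0.501, 0.564]
ft_force: [0.7, -0.0, -1.3]
opening: 0.0179
grasp_force: 30.0
```

Request:
{"op": "drive_tool", "data": {
  "steps": [
    [[0.04,0.9,0],[0,0,0],-1],
    [[0.04,0.9,0],[0,0,0],-1],
    [[0.04,0.9,0],[0,0,0],-1],
    [[0.04,0.9,0],[0,0,0],-1],
    [[0.04,0.9,-0.3],[0,0,0],-1],
    [[0,0.9,-0.4],[0,0,0],-1],
    [[0,0.6,-0.4],[0,0,0],-1],
    [[0,0,0],[0,0,0],-1],
    [[0,0,0],[0,0,0],-1]
  ]
}}

```text
time_s: 6.65
position: [0.4721, 0.2191, 0.2727]
tool_rot: [2.88, -0.498, 0.565]
ft_force: [0.1, 0.2, -1.7]
opening: 0.0179
grasp_force: 30.0
```

```bash
cat >> h.py <<'E'
from scipy.spatial.transform import Rotation as Rn
PH=.057;A=np.radians(32)
XU=np.array([np.cos(A)*np.cos(PH),np.cos(A)*np.sin(PH),np.sin(A)]);YU=np.array([-np.sin(PH),np.cos(PH),0]);N=np.cross(XU,YU)
HOLE=np.array([.5327,.2396,.1738])
C0=np.array([.4893,.1850,.1450])
def state():
    o=env.get_obs();R=Rn.from_euler('xyz',o['tool_rot']).as_matrix()
    return o,np.array(o['position']),R
E
python3 - <<'E'
from h import *
import pickle
print('n',N,'v',(HOLE-C0)@np.c_[XU,YU,N],np.linalg.norm(HOLE-C0))
o,p,R=state();print(p,R[:,2],-N,np.degrees(np.arccos(-N@R[:,2])),o['joints'].round(2),o['ft_force'].round(1))
tip=p+.0826*R[:,2];print('tip',tip,'rel hole in deck axes',(tip-HOLE)@np.c_[XU,YU,N])
T=cam('top');S=cam('scene');pickle.dump((T,S),open('c1.pkl','wb'))
im=[]
for c in(T,S):
    u,v=proj(c,tip)[0].astype(int);print(proj(c,tip),proj(c,HOLE))
    a=c['pixels'][v-30:v+30,u-40:u+40,::-1];im.append(cv2.resize(a,(400,300),interpolation=cv2.INTER_CUBIC))
cv2.imwrite('pics/pre.png',np.hstack(im))
E
```

```text
n [-0.52905864 -0.03018904  0.8480481 ] v [ 0.05464505  0.05203887 -0.00018568] 0.07545965809623044
[0.47207428 0.2191315  0.27274443] [ 0.52834664  0.02905809 -0.84853135] [ 0.52905864  0.03018904 -0.8480481 ] 0.0814230294658844 [ 0.58 -0.01  1.98 -0.41  0.72  1.9 ] [ 0.1  0.2 -1.7]
tip [0.51571571 0.2215317  0.20265574] rel hole in deck axes [ 3.81831631e-05 -1.70713739e-02  3.40022007e-02]
[[132.52704962 172.6492482 ]] [[128.91415141 167.22428031]]
[[172.33209029 239.8696691 ]] [[162.40883815 249.26633565]]
```

View pics/pre.png

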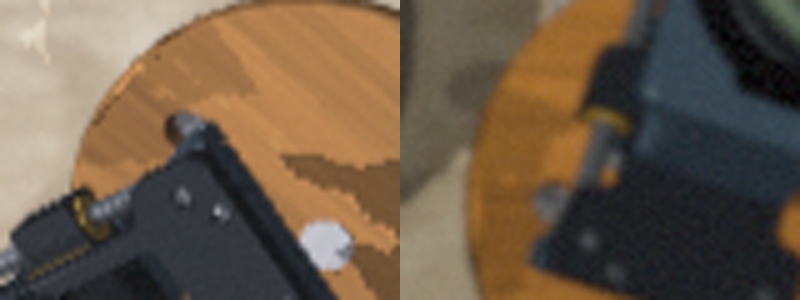

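The crops show the deck hole at (185,126) and (551,201). The pin's shank is partly visible beside it at (612,165), and the pin still lies about 17 mm short of the hole in y. I'm moving over the hole and lowering to about 12 mm above the deck.

Request:
{"op": "drive_tool", "data": {
  "steps": [
    [[-0.04,0.68,0],[0,0,0],-1],
    [[0,0,0],[0,0,0],-1],
    [[0.24,0.02,-0.38],[0,0,0],-1],
    [[0.23,0.01,-0.37],[0,0,0],-1],
    [[0,0,0],[0,0,0],-1],
    [[0,0,0],[0,0,0],-1]
  ]
}}

```text
time_s: 7.35
position: [0.4832, 0.2364, 0.2534]
tool_rot: [2.881, -0.498, 0.564]
ft_force: [0.1, -0.9, -1.6]
opening: 0.0182
grasp_force: 30.0
```

```bash
python3 - <<'E'
from h import *
import pickle
o,p,R=state();print(p,o['ft_force'].round(1))
tip=p+.0826*R[:,2];print('tip',tip,'rel hole in deck axes',(tip-HOLE)@np.c_[XU,YU,N])
S=cam('scene');T=cam('top');pickle.dump((T,S),open('c2.pkl','wb'))
im=[]
for c in(S,T):
    u,v=proj(c,HOLE)[0].astype(int);a=c['pixels'][v-22:v+23,u-30:u+30,::-1]
    im.append(cv2.resize(a,(400,300),interpolation=cv2.INTER_CUBIC))
    for s in(0,.01,.046,.056):
        print(s,(proj(c,tip-s*R[:,2])[0]-[u-30,v-22])*20/3)
    print('hole',(proj(c,HOLE)[0]-[u-30,v-22])*20/3)
cv2.imwrite('pics/pre2.png',np.hstack(im))
E
```

```text
[0.48316125 0.23644737 0.25339262] [ 0.1 -0.9 -1.6]
tip [0.52677735 0.2387908  0.18328625] rel hole in deck axes [-2.66884420e-05 -4.70475529e-04  1.12026532e-02]
0 [212.43776106 140.50078745]
0.01 [220.19830731 134.21876104]
0.046 [249.60228647 110.41675435]
0.056 [258.20359845 103.45414279]
hole [202.72558765 148.44223769]
0 [197.30988367 160.50699831]
0.01 [187.82949201 171.74801466]
0.046 [151.73912678 214.54080213]
0.056 [141.13073281 227.11930462]
hole [206.09434275 148.16186871]
```

View pics/pre2.png

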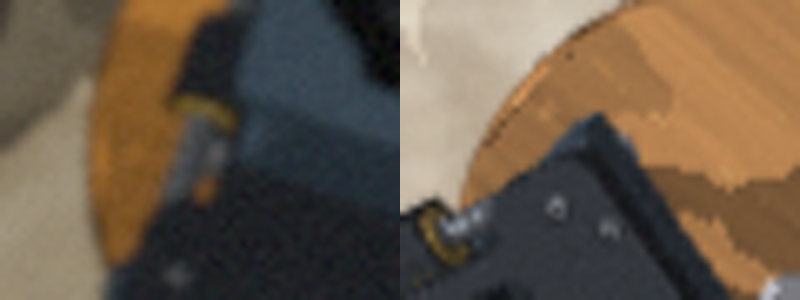

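The view is mostly hidden by the fingers and only a grey rod of the gripper at (205,150) shows, so I'm checking by touch. The deck face would stop the tip at 0 mm depth, the plate at 20 mm.

Request:
{"op": "drive_tool", "data": {
  "steps": [
    [[0.064,0.004,-0.102],[0,0,0],-1],
    [[0.064,0.004,-0.102],[0,0,0],-1],
    [[0.064,0.004,-0.102],[0,0,0],-1],
    [[0.064,0.004,-0.102],[0,0,0],-1],
    [[0.064,0.004,-0.102],[0,0,0],-1],
    [[0.064,0.004,-0.102],[0,0,0],-1],
    [[0,0,0],[0,0,0],-1]
  ]
}}

```text
time_s: 8.15
position: [0.4928, 0.2377, 0.2385]
tool_rot: [2.881, -0.499, 0.564]
ft_force: [0.4, 0.1, -2.7]
opening: 0.0177
grasp_force: 30.0
```

```bash
cat >> h.py <<'E'
def rep():
    o,p,R=state();tip=p+.0826*R[:,2];B=np.c_[XU,YU,N]
    q=(tip-C0)@B; print('t',round(o['time_s'],2),'tip deck axes mm',(q*1e3).round(1),'r',round(np.hypot(*q[:2])*1e3,1),'ang',round(np.arctan2(q[1],q[0]),3),'F deck',(o['ft_force']@B).round(1),'grip',o['grasp_force'],'tilt',np.degrees(np.arccos(-N@R[:,2])).round(2))
E
python3 -c "from h import *;rep()"
```

```text
t 8.15 tip deck axes mm [55.1 52.4 -6.7] r 76.0 ang 0.76 F deck [-1.1  0.1 -2.5] grip 29.9997541308403 tilt 0.04
```

Request:
{"op": "drive_tool", "data": {
  "steps": [
    [[0.064,0.004,-0.102],[0,0,0],-1],
    [[0.064,0.004,-0.102],[0,0,0],-1],
    [[0.064,0.004,-0.102],[0,0,0],-1],
    [[0.03,0.002,-0.05],[0,0,0],-1],
    [[0,0,0],[0,0,0],-1],
    [[0,0,0],[0,0,0],-1]
  ]
}}

```text
time_s: 8.75
position: [0.4985, 0.2383, 0.2301]
tool_rot: [2.881, -0.5, 0.565]
ft_force: [2.7, 0.5, -1.3]
opening: 0.0179
grasp_force: 30.0
```

```bash
python3 -c "from h import *;rep()"
```

```text
t 8.75 tip deck axes mm [ 55.5  52.7 -16.9] r 76.6 ang 0.759 F deck [ 1.6  0.3 -2.6] grip 29.999713003635406 tilt 0.03
```

Request:
{"op": "drive_tool", "data": {
  "steps": [
    [[0.032,0.002,-0.051],[0,0,0],-1],
    [[0.032,0.002,-0.051],[0,0,0],-1],
    [[0.032,0.002,-0.051],[0,0,0],-1],
    [[0,0,0],[0,0,0],-1],
    [[0,0,0],[0,0,0],-1]
  ]
}}

```text
time_s: 9.25
position: [0.5003, 0.2382, 0.2273]
tool_rot: [2.881, -0.501, 0.563]
ft_force: [-6.3, -1.0, 8.3]
opening: 0.0179
grasp_force: 30.0
```

```bash
python3 -c "from h import *;rep()"
```

```text
t 9.25 tip deck axes mm [ 55.5  52.5 -20.2] r 76.4 ang 0.758 F deck [-1.  -0.7 10.4] grip 30.00161737203598 tilt 0.04
```

```bash
cat >> h.py <<'E'
def arc(q0,angs,r=.0755,z=None):
    # rows (units of 2.5cm) leading the tip from q0 (deck axes, m) along angs
    B=np.c_[XU,YU,N];prev=np.array(q0,float);z=prev[2] if z is None else z
    for a in angs:
        q=np.array([r*np.cos(a),r*np.sin(a),z]);print(np.round(B@(q-prev)/.025,3).tolist(),round(a,3));prev=q
E
python3 -c "
from h import *
print('n unit/mm',N/25)
arc([.0555,.0525,-.0185],np.arange(.73,.26,-.047))
arc([.0755*np.cos(.26),.0755*np.sin(.26),0],np.arange(.23,-.3,-.03))"
```

```text
n unit/mm [-0.02116235 -0.00120756  0.03392192]
[0.031, -0.084, 0.016] 0.73
[0.084, -0.103, 0.049] 0.683
[0.08, -0.108, 0.046] 0.636
[0.076, -0.112, 0.043] 0.589
[0.071, -0.116, 0.04] 0.542
[0.067, -0.12, 0.037] 0.495
[0.062, -0.123, 0.034] 0.448
[0.057, -0.126, 0.031] 0.401
[0.052, -0.129, 0.028] 0.354
[0.047, -0.132, 0.024] 0.307
[0.024, -0.087, 0.012] 0.23
[0.021, -0.087, 0.01] 0.2
[0.019, -0.088, 0.009] 0.17
[0.017, -0.089, 0.007] 0.14
[0.015, -0.089, 0.006] 0.11
[0.012, -0.09, 0.005] 0.08
[0.01, -0.09, 0.003] 0.05
[0.008, -0.09, 0.002] 0.02
[0.006, -0.09, 0.0] -0.01
[0.003, -0.091, -0.001] -0.04
[0.001, -0.091, -0.003] -0.07
[-0.001, -0.09, -0.004] -0.1
[-0.004, -0.09, -0.006] -0.13
[-0.006, -0.09, -0.007] -0.16
[-0.008, -0.09, -0.008] -0.19
[-0.011, -0.089, -0.01] -0.22
[-0.013, -0.089, -0.011] -0.25
[-0.015, -0.088, -0.013] -0.28
```

Request:
{"op": "drive_tool", "data": {
  "steps": [
    [[-0.057,-0.003,0.092],[0,0,0],-1],
    [[0.031,-0.084,0.016],[0,0,0],-1],
    [[0.084,-0.103,0.049],[0,0,0],-1],
    [[0.08,-0.108,0.046],[0,0,0],-1],
    [[0.076,-0.112,0.043],[0,0,0],-1],
    [[0.071,-0.116,0.04],[0,0,0],-1],
    [[0.067,-0.12,0.037],[0,0,0],-1],
    [[0,0,0],[0,0,0],-1]
  ]
}}

```text
time_s: 10.05
position: [0.5104, 0.2218, 0.2349]
tool_rot: [2.88, -0.501, 0.565]
ft_force: [5.4, 1.7, -0.7]
opening: 0.0178
grasp_force: 30.0
```

```bash
python3 -c "from h import *;rep()"
```

```text
t 10.05 tip deck axes mm [ 67.5  35.5 -18.6] r 76.2 ang 0.484 F deck [ 4.3  1.4 -3.5] grip 29.999361634254456 tilt 0.11
```

```bash
python3 -c "
from h import *
arc([.0675,.0355,-.0185],np.arange(.45,.26,-.046),r=.0780)"
```

```text
[0.096, -0.058, 0.058] 0.45
[0.058, -0.128, 0.031] 0.404
[0.053, -0.13, 0.028] 0.358
[0.048, -0.133, 0.025] 0.312
[0.042, -0.135, 0.022] 0.266
```

Request:
{"op": "drive_tool", "data": {
  "steps": [
    [[0.096,-0.058,0.058],[0,0,0],-1],
    [[0.058,-0.128,0.031],[0,0,0],-1],
    [[0.053,-0.13,0.028],[0,0,0],-1],
    [[0.048,-0.133,0.025],[0,0,0],-1],
    [[0.042,-0.135,0.022],[0,0,0],-1],
    [[0,0,0],[0,0,0],-1]
  ]
}}

```text
time_s: 10.65
position: [0.517, 0.2066, 0.2385]
tool_rot: [2.88, -0.499, 0.564]
ft_force: [2.7, 0.8, -0.6]
opening: 0.0181
grasp_force: 30.0
```

```bash
python3 - <<'E'
from h import *
rep()
o,p,R=state();c=cam('top');s=cam('scene')
im=[]
for k in(c,s):
    u,v=proj(k,C0)[0].astype(int);print(u,v)
    im.append(cv2.resize(k['pixels'][v-60:v+60,u-80:u+80,::-1],(400,300),interpolation=cv2.INTER_CUBIC))
cv2.imwrite('pics/turn.png',np.hstack(im))
E
```

```text
t 10.65 tip deck axes mm [ 74.1  19.8 -18.7] r 76.7 ang 0.262 F deck [ 2.   0.7 -2. ] grip 29.999608397483826 tilt 0.1
157 189
198 249
```

View pics/turn.png

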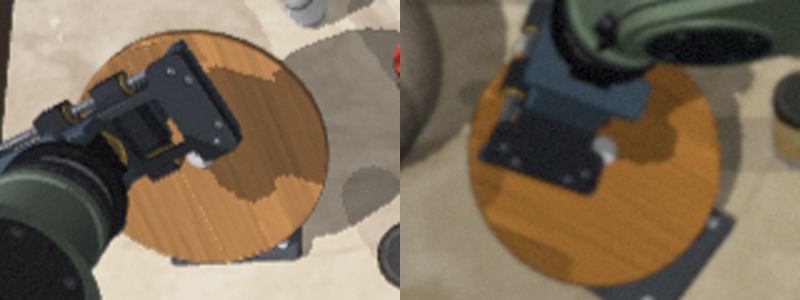

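The grain of the deck now runs steeper than before (top crop near (155,210)), so the deck has turned clockwise with the pin. Next I press lightly on the plate and start feeling.

Request:
{"op": "drive_tool", "data": {
  "steps": [
    [[0.022,0.001,-0.036],[0,0,0],-1],
    [[0.022,0.001,-0.036],[0,0,0],-1],
    [[0,0,0],[0,0,0],-1],
    [[0,0,0],[0,0,0],-1]
  ]
}}

```text
time_s: 11.15
position: [0.5177, 0.2072, 0.2371]
tool_rot: [2.88, -0.5, 0.564]
ft_force: [-2.5, -0.7, 4.7]
opening: 0.0182
grasp_force: 30.0
```

```bash
python3 -c "from h import *;rep()"
```

```text
t 11.15 tip deck axes mm [ 73.9  20.5 -20.1] r 76.7 ang 0.27 F deck [ 0.3 -0.5  5.3] grip 30.001061260700226 tilt 0.06
```

Request:
{"op": "drive_tool", "data": {
  "steps": [
    [[0.025,-0.089,0.012],[0,0,0],-1],
    [[0.022,-0.089,0.01],[0,0,0],-1],
    [[0,0,0],[0,0,0],-1]
  ]
}}

```text
time_s: 11.45
position: [0.5187, 0.2044, 0.2377]
tool_rot: [2.884, -0.502, 0.563]
ft_force: [-4.3, 5.0, 3.7]
opening: 0.0177
grasp_force: 30.0
```

Request:
{"op": "drive_tool", "data": {
  "steps": [
    [[0.019,-0.09,0.009],[0,0,0],-1],
    [[0.017,-0.09,0.007],[0,0,0],-1],
    [[0,0,0],[0,0,0],-1]
  ]
}}

```text
time_s: 11.75
position: [0.5198, 0.2, 0.2383]
tool_rot: [2.884, -0.503, 0.563]
ft_force: [-4.4, 4.7, 4.9]
opening: 0.0179
grasp_force: 30.0
```

```bash
python3 -c "from h import *;rep()"
```

```text
t 11.75 tip deck axes mm [ 76.1  13.5 -20.1] r 77.3 ang 0.175 F deck [-0.9  5.   6.3] grip 30.003299117088318 tilt 0.17
```

Request:
{"op": "drive_tool", "data": {
  "steps": [
    [[0.015,-0.091,0.006],[0,0,0],-1],
    [[0.012,-0.091,0.005],[0,0,0],-1],
    [[0,0,0],[0,0,0],-1]
  ]
}}

```text
time_s: 12.05
position: [0.5207, 0.1954, 0.2387]
tool_rot: [2.883, -0.503, 0.564]
ft_force: [-3.1, 4.0, 4.4]
opening: 0.0181
grasp_force: 30.0
```

Request:
{"op": "drive_tool", "data": {
  "steps": [
    [[0.01,-0.092,0.003],[0,0,0],-1],
    [[0.008,-0.092,0.002],[0,0,0],-1],
    [[0,0,0],[0,0,0],-1]
  ]
}}

```text
time_s: 12.35
position: [0.5213, 0.1908, 0.2389]
tool_rot: [2.883, -0.503, 0.564]
ft_force: [-3.8, 4.6, 4.4]
opening: 0.0177
grasp_force: 30.0
```

Request:
{"op": "drive_tool", "data": {
  "steps": [
    [[0.006,-0.092,0.0],[0,0,0],-1],
    [[0.003,-0.092,-0.001],[0,0,0],-1],
    [[0,0,0],[0,0,0],-1]
  ]
}}

```text
time_s: 12.65
position: [0.5217, 0.1852, 0.2385]
tool_rot: [2.88, -0.501, 0.565]
ft_force: [1.4, 1.7, 2.5]
opening: 0.018
grasp_force: 30.0
```

```bash
python3 -c "from h import *;rep()"
```

```text
t 12.65 tip deck axes mm [ 77.1  -1.6 -20.5] r 77.1 ang -0.021 F deck [2.6 1.6 1.3] grip 30.00012695789337 tilt 0.08
```

Request:
{"op": "drive_tool", "data": {
  "steps": [
    [[0.001,-0.06,-0.002],[0,0,0],-1],
    [[0,0,0],[0,0,0],-1],
    [[0,0,0],[0,0,0],-1]
  ]
}}

```text
time_s: 12.95
position: [0.5218, 0.1833, 0.2382]
tool_rot: [2.88, -0.5, 0.565]
ft_force: [2.1, 1.0, 2.4]
opening: 0.0179
grasp_force: 30.0
```

```bash
python3 -c "from h import *;rep()"
```

```text
t 12.95 tip deck axes mm [ 76.9  -3.6 -20.8] r 77.0 ang -0.047 F deck [3.1 0.9 0.9] grip 30.00020742416382 tilt 0.06
```

Request:
{"op": "drive_tool", "data": {
  "steps": [
    [[0.033,-0.078,0.018],[0,0,0],-1],
    [[0,0,0],[0,0,0],-1],
    [[0,0,0],[0,0,0],-1]
  ]
}}

```text
time_s: 13.25
position: [0.5221, 0.181, 0.2379]
tool_rot: [2.881, -0.499, 0.564]
ft_force: [1.5, 0.6, 1.4]
opening: 0.0179
grasp_force: 30.0
```

```bash
python3 -c "from h import *;rep()"
```

```text
t 13.25 tip deck axes mm [ 76.7  -6.  -21. ] r 76.9 ang -0.078 F deck [2.1 0.5 0.4] grip 30.00003218650818 tilt 0.09
```

Request:
{"op": "drive_tool", "data": {
  "steps": [
    [[0.021,0.001,-0.034],[0,0,0],-1],
    [[0.021,0.001,-0.034],[0,0,0],-1],
    [[0,0,0],[0,0,0],-1],
    [[0,0,0],[0,0,0],-1]
  ]
}}

```text
time_s: 13.65
position: [0.5231, 0.1813, 0.2361]
tool_rot: [2.881, -0.499, 0.564]
ft_force: [1.8, 0.4, -0.6]
opening: 0.0173
grasp_force: 30.0
```

```bash
python3 -c "from h import *;rep()"
```

```text
t 13.65 tip deck axes mm [ 76.6  -5.7 -23.1] r 76.8 ang -0.074 F deck [ 1.2  0.3 -1.5] grip 29.999656677246094 tilt 0.08
```

Request:
{"op": "drive_tool", "data": {
  "steps": [
    [[0.0,-0.06,0],[0,0,0],-1],
    [[0.021,0.001,-0.034],[0,0,0],-1],
    [[0.042,0.002,-0.068],[0,0,0],-1],
    [[0.042,0.002,-0.068],[0,0,0],-1],
    [[0,0,0],[0,0,0],-1],
    [[0,0,0],[0,0,0],-1]
  ]
}}

```text
time_s: 14.25
position: [0.5258, 0.1799, 0.2319]
tool_rot: [2.881, -0.499, 0.564]
ft_force: [1.7, 0.9, -1.8]
opening: 0.0176
grasp_force: 30.0
```

```bash
python3 -c "from h import *;rep()"
```

```text
t 14.25 tip deck axes mm [ 76.6  -7.2 -28. ] r 77.0 ang -0.094 F deck [ 0.5  0.8 -2.5] grip 29.999658465385437 tilt 0.07
```

Request:
{"op": "drive_tool", "data": {
  "steps": [
    [[0.042,0.002,-0.068],[0,0,0],-1],
    [[0.042,0.002,-0.068],[0,0,0],-1],
    [[0.042,0.002,-0.068],[0,0,0],-1],
    [[0,0,0],[0,0,0],-1],
    [[0,0,0],[0,0,0],-1]
  ]
}}

```text
time_s: 14.75
position: [0.5289, 0.1801, 0.2269]
tool_rot: [2.881, -0.499, 0.564]
ft_force: [0.4, -0.6, -0.9]
opening: 0.0178
grasp_force: 30.0
```

```bash
python3 -c "from h import *;rep()"
```

```text
t 14.75 tip deck axes mm [ 76.7  -7.2 -33.9] r 77.0 ang -0.094 F deck [-0.2 -0.6 -0.9] grip 29.999723732471466 tilt 0.06
```

Request:
{"op": "drive_tool", "data": {
  "steps": [
    [[0.064,0.004,-0.102],[0,0,0],-1],
    [[0.064,0.004,-0.102],[0,0,0],-1],
    [[0.064,0.004,-0.102],[0,0,0],-1],
    [[0.064,0.004,-0.102],[0,0,0],-1],
    [[0,0,0],[0,0,0],-1]
  ]
}}

```text
time_s: 15.25
position: [0.5355, 0.1805, 0.2164]
tool_rot: [2.881, -0.499, 0.564]
ft_force: [0.2, 0.4, -1.9]
opening: 0.018
grasp_force: 30.0
```

```bash
python3 -c "from h import *;rep()"
```

```text
t 15.25 tip deck axes mm [ 76.7  -7.1 -46.3] r 77.0 ang -0.093 F deck [-0.8  0.4 -1.8] grip 29.999656677246094 tilt 0.06
```

Request:
{"op": "drive_tool", "data": {
  "steps": [
    [[0.064,0.004,-0.102],[0,0,0],-1],
    [[0.064,0.004,-0.102],[0,0,0],-1],
    [[0.042,0.002,-0.068],[0,0,0],-1],
    [[0.021,0.001,-0.034],[0,0,0],-1],
    [[0.021,0.001,-0.034],[0,0,0],-1],
    [[0,0,0],[0,0,0],-1],
    [[0,0,0],[0,0,0],-1]
  ]
}}

```text
time_s: 15.95
position: [0.5408, 0.1809, 0.2086]
tool_rot: [2.881, -0.5, 0.564]
ft_force: [-1.0, 0.5, -1.9]
opening: 0.0178
grasp_force: 30.0
```

```bash
python3 -c "from h import *;rep()"
```

```text
t 15.95 tip deck axes mm [ 77.1  -7.  -55.8] r 77.5 ang -0.091 F deck [-1.9  0.5 -1.1] grip 29.999801516532898 tilt 0.03
```

Request:
{"op": "drive_tool", "data": {
  "steps": [
    [[0.021,0.001,-0.034],[0,0,0],-1],
    [[0.021,0.001,-0.034],[0,0,0],-1],
    [[0,0,0],[0,0,0],-1],
    [[0,0,0],[0,0,0],-1]
  ]
}}

```text
time_s: 16.35
position: [0.541, 0.181, 0.2085]
tool_rot: [2.881, -0.501, 0.564]
ft_force: [-12.0, -1.3, 11.7]
opening: 0.0177
grasp_force: 30.0
```

```bash
python3 -c "from h import *;rep()"
```

```text
t 16.35 tip deck axes mm [ 77.3  -7.  -56. ] r 77.6 ang -0.09 F deck [-4.  -0.6 16.3] grip 30.002831518650055 tilt 0.06
```

Request:
{"op": "drive_tool", "data": {
  "steps": [
    [[-0.025,-0.001,0.041],[0,0,0],-1],
    [[0,0,0],[0,0,0],-0.1],
    [[0,0,0],[0,0,0],-0.1],
    [[0,0,0],[0,0,0],-0.1],
    [[0,0,0],[0,0,0],-0.1],
    [[0,0,0],[0,0,0],-0.1],
    [[0,0,0],[0,0,0],-0.1]
  ]
}}

```text
time_s: 17.05
position: [0.5413, 0.1809, 0.2078]
tool_rot: [2.881, -0.5, 0.564]
ft_force: [-0.0, 0.2, 0.0]
opening: 0.0408
grasp_force: 0.0
```

Request:
{"op": "drive_tool", "data": {
  "steps": [
    [[-0.1,-0.006,0.16],[0,0,0],-0.1],
    [[-0.2,-0.012,0.32],[0,0,0],-0.1],
    [[-0.3,-0.018,0.48],[0,0,0],-0.1],
    [[-0.4,-0.024,0.64],[0,0,0],-0.1],
    [[-0.4,-0.024,0.64],[0,0,0],-0.1],
    [[-0.4,-0.024,0.64],[0,0,0],-0.1],
    [[-0.4,-0.024,0.64],[0,0,0],-0.1],
    [[-0.5,-0.2,0.64],[0,0,0],-0.1],
    [[-0.5,-0.2,0.64],[0,0,0],-0.1],
    [[-0.5,-0.2,0.4],[0,0,0],-0.1]
  ]
}}

```text
time_s: 18.05
position: [0.4482, 0.1627, 0.3402]
tool_rot: [2.881, -0.503, 0.565]
ft_force: [0.3, 0.4, 0.1]
opening: 0.0411
grasp_force: 0.0
```

Request:
{"op": "drive_tool", "data": {
  "steps": [
    [[-0.5,-0.9,0],[0,0,0],0],
    [[-0.5,-0.9,0],[0,0,0],0],
    [[-0.5,-0.9,0],[0,0,0],0],
    [[-0.5,-0.9,0],[0,0,0],0],
    [[0,-0.9,0],[0,0,0],0],
    [[0,-0.9,0],[0,0,0],0],
    [[0,-0.9,0],[0,0,0],0],
    [[0,-0.9,0],[0,0,0],0],
    [[0,-0.9,0],[0,0,0],0],
    [[0,0,0],[0,0,0],0]
  ]
}}

```text
time_s: 19.05
position: [0.3984, -0.042, 0.3386]
tool_rot: [2.88, -0.501, 0.56]
ft_force: [-0.7, -0.2, -0.4]
opening: 0.046
grasp_force: 0.0
```

```bash
python3 - <<'E'
from h import *
rep()
c=cam('top');s=cam('scene')
im=[]
for k in(c,s):
    u,v=proj(k,C0)[0].astype(int);print(u,v)
    im.append(cv2.resize(k['pixels'][v-60:v+60,u-80:u+80,::-1],(400,300),interpolation=cv2.INTER_CUBIC))
im2=[cv2.resize(k['pixels'][:,:,::-1],(400,300)) for k in (c,s)]
cv2.imwrite('pics/end.png',np.vstack([np.hstack(im),np.hstack(im2)]))
E
```

```text
t 19.05 tip deck axes mm [  14.8 -221.8  136.6] r 222.3 ang -1.504 F deck [-0.8 -0.1  0. ] grip 0.0 tilt 0.22
157 189
198 249
```

View pics/end.png

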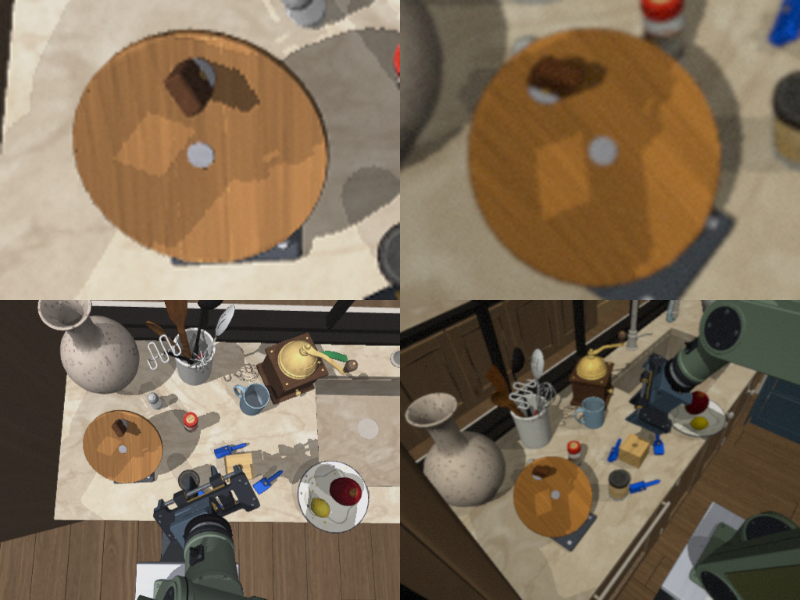

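The pin's collar lies on the deck (grip at (190,85) in the top crop, collar at (545,95) in the scene crop). The honey jar, spice jar, mug and salt shaker are at the same pixels as at the start, and the arm is clear, so I'm handing in.

```bash
python3 -c "from h import *;print(env.close_job())"
```

```text
the job is handed in; nothing more can be done
None
```

The deck is locked: the pin is through both holes with its collar on the deck, at a deck reading of about -0.09 rad, and the job is handed in; the honey jar, spice jar, mug and salt shaker did not move, but some of the blue look-alike pins ended up lying on the worktop (probably knocked by the gripper).

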